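# Clamp a maple offcut with a recessed thumbwheel

## Robot

A 6-joint arm with a two-finger parallel gripper is mounted at the origin on a cart in front of the work surface, level with it; the furniture and walls round the work are solid. World frame = base frame: x ahead of the robot, y to its left, z up, the work surface at z = 0. Lengths are in m, angles in rad, forces in N, time in s.
With the tool pointing down it reaches from about 0.4 to 0.925 m from the base axis. Payload 3.4 kg.
Tool frame: the origin (TCP) lies midway between the tips of the shut fingers; the grasp point (between the pads) lies 19 mm behind it; z points along the fingers, y is the line along which they close (so a half turn about z gives the same grasp; the last joint's range is limited). The gripper opens to 85 mm and grips with 20 to 120 N. Pads are 22 mm wide; open, the fingers measure 114 mm over their backs; the gripper's body (76 mm by 85 mm) begins 54 mm behind the grasp point. The pads swing forward as they close: fully open they stand 13 mm farther back than shut.
Start: joints at [1.262, 0.307, 1.506, -0, 1.328, -0.073], TCP at [0.134, 0.559, 0.2] pointing down, gripper open.
Joint ranges: [-3.12, 3.12], [-1.05, 2.28], [0.14, 2.33], [-1.42, 4.57], [0.1, 2.73], [-2.68, 2.68]. Speed limits (rad/s): [2.57, 2.57, 3.14, 3.14, 3.14, 3.14].

## Interface

Orientations are given as [roll, pitch, yaw] about the fixed x, y, z axes, in that order (R = Rz(yaw) Ry(pitch) Rx(roll)).
In Python, from cell import bot gives the robot as it stands.
- The arm moves only by the tool arm_command, never from a script. Its argument "commands" is a list of rows, each a list of 5 numbers: the opening, from 0 (shut) to 1 (fully open), then the shift along the tool's x, y, z each as a share of 0.04 m, from -1 to 1, then the turn about the tool's z as a share of 8 degrees, from -1 to 1. A call has 1 to 12 rows; each row shifts and turns the commanded pose from where the row before left it, along the tool's axes as they then stand; what a row does not reach is not made up. A row lasts 1/8 s, in which the tool goes at most 62.5 mm and 10.7 degrees, less where a joint would pass 70% of its speed; a pose out of reach is approached as far as the arm can. A call with a number of a shift or a turn outside -1 to 1 is refused whole. A call with a gripper value outside its range is refused whole. The fingers move at their own pace and stop on an object; the grip force is fixed at half the most. Time passes only in rows, so rows that do not move let the fingers close. It gives the time, the measured TCP pose, the force, the opening and the grip force at its end, in the units of the state.
- bot.state(): the state, without advancing time (a new reading comes with each control period).
- bot.camera(name): name is "side" or "top" or "wrist"; returns a dict with "pixels" (400x640x3 uint8, red, green, blue), "depth" (400x640 float32, m along the optical axis (not along the pixel's ray), 0 where there is no reading), "fx", "fy", "cx", "cy" (pixels), "distortion" ([k1, k2, p1, p2, k3] as OpenCV has them; the pictures are not rectified), "origin" and "orientation" of the camera in the world; the wrist camera has in their place "tool_from_camera" (4x4, takes a point from camera to tool coordinates, whose origin is the TCP and whose axes are the flange's). Camera axes: x right, y up, looking along -z (the intrinsics and any distortion apply to the point x, -y, -z); pixel columns grow to the right and rows downward; lengths in m; the calibration is good to about 2 mm. A picture is of the moment at which its call begins: read the wrist's pose just before it.
- bot.job_done(): hands the job in; it is judged then, once.
The state is a dict: "clock": time; "qpos": joint angles; "qvel": joint speeds; "tau": joint torques, N m; "ee_pos": TCP position; "tcp_rot": TCP orientation; "contact_force": force on the tool from outside, world axes, zero at the start; "moment": the same for the moment, N m; "finger_gap": finger opening in m; "grasp_force": force on a finger pad.
Only numpy, scipy, OpenCV 4.12 (cv2) and the standard library are available. Lean on these libraries where they do the work, as an engineer would, in place of code of your own. Each camera call takes 0.05 s, during which the arm holds its last target. There are 200 camera calls.

## Task

Clamp the thick maple offcut for marking out: lay it flat and central on the bed of the low metal clamping fixture, between the two jaws with its long side along them, and let go of it. Then rest a fingertip on the rim of the recessed thumbwheel and roll it towards the offcut, stroke after stroke, until the jaw grips the offcut snugly. Press lightly on the wheel, stop soon after you feel it stiffen (do not overtighten), move the jaw only with the wheel, and leave the offcut clamped.

Things in the scene. Friction and masses are not known exactly. Their poses are not given: they have to be found in the camera images.
- maple_block: the offcut to clamp: a thick plain maple block, 45 (its x) x 130 (its y) x 32 mm (z), about 0.12 kg, lying loose on the worktop left of the fixture. Origin at the centre of its underside. (The thinner, wider plywood offcut farther back, 65x160x18 mm, is not it.)
- clamp_fixture: low grey metal clamp with dark steel jaws, fixed on the worktop, 190 (x -115 to +75) x 64 mm. Origin on the worktop plane. Along its +x: housing with the thumbwheel (x -115 to -22, top z 38, wheel slot 39x19 mm at x -65), moving jaw, bed (top z 28), fixed jaw (face at x +55, top z 38). Both jaws rise 10 mm over the bed, so the block stands 22 mm proud of them
- nest (a point): point on the bed (28 mm above the worktop): where the centre of the block's underside lies once the block is clamped against the fixed jaw, 32.5 mm along +x from the fixture's origin. Axes as the fixture's; the block's long side (its y) goes along this y, either way round
- moving_jaw: moving jaw, a steel bar 26 x 60 x 10 mm on the bed whose front is a sprung pad. Origin at the foot of the relaxed pad's clamping face, which looks to the fixture's +x. The wheel drives it along +x to close (it resists with 10 N if pushed itself); the gap to the fixed jaw starts at 49 to 52 mm. The pad yields 1 mm per 12 N, at most 3 mm. Leave it squeezing the block with 3 N or more; never exceed 25 N
- thumbwheel: knurled steel thumbwheel, 40 mm diameter, 15 mm wide, axis along the fixture's y, in a slot of the housing. Origin at its centre, 65 mm from the fixture's origin along -x. It turns with a steady drag of 1.5 N at the rim and stays where it is left. Once the jaw bears on the block, each further newton along the rim adds 6.7 N of squeeze: 3 N along the rim gives about 10 N, 5 N is too much
- wheel_top (a point): top of the thumbwheel's rim, 46 mm above the worktop; 8 mm of the rim stand out of the slot. Rolling it towards the fixture's +x (the block) closes the jaw, 3 mm per 20 mm of rim, so a few strokes are needed. The wheel is rigid and does not sink: come down slowly and feel for it. A press of 7 to 10 N drives it without slip; more than 20 N is too much

How it is judged:
On the way, in this order (a step that is already met when the one before it is completed fails the run):
1. the offcut lies flat on the bed between the jaws, its long side along them, and the robot has let go of it (x of maple_block in the frame of nest between -0.01 and 0.01 m and y of maple_block in the frame of nest between -0.015 and 0.015 m and z of maple_block in the frame of nest between -0.003 and 0.003 m and angle between the y axis of maple_block and the y axis of clamp_fixture, either way round below 0.15 rad and angle between maple_block's own z axis and vertical below 0.05 rad and contact force between the fingers and maple_block below 0.05 N), for 0.2 s.
2. the thumbwheel has driven the jaw onto the offcut with more than 4 N (contact force between moving_jaw and maple_block above 4 N), for 0.2 s.
At the end, for the whole second after the job is handed in: The offcut lies flat on the bed, square to the jaws within 0.05 rad, within 4 mm of its place across the jaws and 15 mm along them, at rest, squeezed by the jaw with more than 3 N, and the robot is off the wheel (x of maple_block in the frame of nest between -0.004 and 0.004 m and y of maple_block in the frame of nest between -0.015 and 0.015 m and z of maple_block in the frame of nest between -0.003 and 0.003 m and angle between the y axis of maple_block and the y axis of clamp_fixture, either way round below 0.05 rad and angle between maple_block's own z axis and vertical below 0.05 rad and contact force between moving_jaw and maple_block above 3 N and linear speed of maple_block below 0.01 m/s and contact force between the fingers and thumbwheel below 0.05 N); the robot touches nothing.
It fails at once if the robot presses the thumbwheel with more than 20 N (contact force between any of the fingers, the arm and thumbwheel above 20 N).
It fails at once if the jaw squeezes the offcut with more than 25 N (contact force between moving_jaw and maple_block above 25 N).
It fails at once if the robot pushes the moving jaw itself with more than 8 N (contact force between any of the fingers, the arm and moving_jaw above 8 N).
It also fails if it takes over 69 s, if anything falls off the work surface, if the arm or the gripper's body presses on something with over 40 N, if the wrist force passes 120 N, or if a joint passes its speed limit or range.

## Working session

There is one attempt and no reset: what is moved stays moved. The work goes in short steps, Python scripts to look and compute and a tool call to move; the robot and the scene stay as the last step left them, time stands still between calls to the robot, and variables do not carry over. Pictures are saved under pics/ and viewed, at most 10 in all, crops included, and the job is handed in when it is done.

Besides the shell and the picture viewer there is one more tool, called by a JSON object that holds its "name" and its "arguments", one argument or row to a line. arm_command: Moves the arm, as the interface text tells. Shift numbers are shares of 0.04 m and turn numbers shares of 8 degrees, none past 1 either way. Its arguments: {"type":"object","properties":{"commands":{"type":"array"}},"required":["commands"]}

```bash
mkdir -p pics; ls; cat > h.py <<'E'
import numpy as np, cv2
from scipy.spatial.transform import Rotation as R
from cell import bot
def cam(n):
    s=bot.state(); c=bot.camera(n)
    if n=='wrist':
        T=np.eye(4); T[:3,:3]=tool_R(s); T[:3,3]=s['ee_pos']; c['T']=T@np.array(c['tool_from_camera'])
    else:
        T=np.eye(4); o=np.array(c['orientation']); T[:3,:3]=R.from_euler('xyz',o).as_matrix() if o.size==3 else o.reshape(3,3)
        T[:3,3]=c['origin']; c['T']=T
    return c
def tool_R(s):
    return R.from_euler('xyz',s['tcp_rot']).as_matrix()
def rays(c,uv):
    K=np.array([[c['fx'],0,c['cx']],[0,c['fy'],c['cy']],[0,0,1]])
    p=cv2.undistortPoints(np.array(uv,float).reshape(-1,1,2),K,np.array(c['distortion'],float)).reshape(-1,2)
    d=np.c_[p[:,0],-p[:,1],-np.ones(len(p))]
    return d@c['T'][:3,:3].T
def onplane(c,uv,z):
    d=rays(c,uv); o=c['T'][:3,3]; return o+d*((z-o[2])/d[:,2])[:,None]
def save(c,f): cv2.imwrite('pics/'+f,c['pixels'][:,:,::-1])
E
python3 - <<'E'
from h import *
s=bot.state(); print({k:np.round(v,3) for k,v in s.items()})
for n in ('top','side'):
    c=cam(n); save(c,n+'0.png'); print(n,c['orientation'],c['origin'],c['fx'],c['cx'],c['cy'],c['distortion'])
E
```

```text
pics
{'clock': np.float64(0.0), 'qpos': array([ 1.262,  0.308,  1.508, -0.   ,  1.328, -0.074]), 'qvel': array([ 0.001, -0.001,  0.   ,  0.   ,  0.001, -0.   ]), 'tau': array([-1.0000e-03, -4.5753e+01, -2.5193e+01, -0.0000e+00,  1.3000e-02,
        0.0000e+00]), 'ee_pos': array([0.134, 0.558, 0.199]), 'tcp_rot': array([-3.14 , -0.   ,  2.907]), 'contact_force': array([ 0.158,  0.413, -0.044]), 'moment': array([-0.05 ,  0.025, -0.024]), 'grasp_force': np.float64(0.0), 'finger_gap': np.float64(0.086)}
top [ 2.09582521e-01 -1.51535536e-03 -1.53421334e+00] [0.38365768 0.05234144 0.90192488] 386.51907645474165 319.54161260759844 194.97758517805428 [-0.07785549  0.          0.          0.          0.        ]
side [ 0.91120289 -0.01283595 -0.59328693] [ 0.2017425  -0.49523218  0.58267677] 364.1286212695393 324.2779738237381 200.66771505333764 [-0.05473974  0.          0.          0.          0.        ]
```

View pics/top0.png

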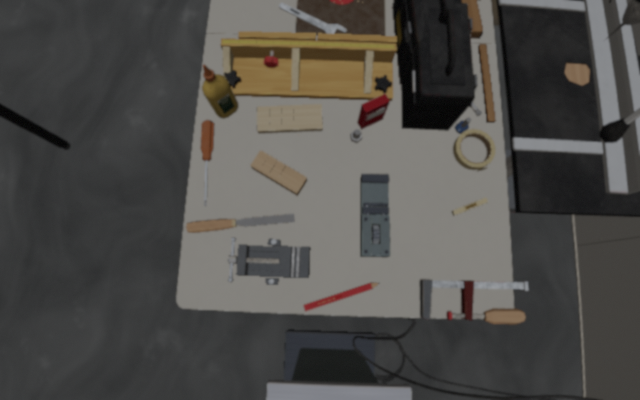

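View pics/side0.png

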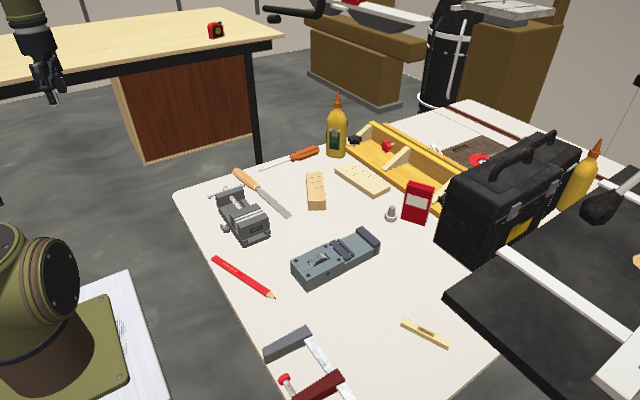

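The top view shows the fixture at about (375,216) with its housing and wheel at (376,233) towards the robot. The maple block is at (278,172), tilted, and the plywood is at (290,118).

```bash
cat >> h.py <<'E'
def cloud(c):
    v,u=np.mgrid[0:400,0:640]; d=c['depth']
    r=rays(c,np.c_[u.ravel(),v.ravel()]); P=c['T'][:3,3]+r*d.ravel()[:,None]
    P=P.reshape(400,640,3).copy(); P[d==0]=np.nan; return P
def fit(pts):
    r=cv2.minAreaRect((pts[:,:2]*1000).astype(np.float32)); b=cv2.boxPoints(r)
    e=[b[1]-b[0],b[2]-b[1]]; l=max(e,key=np.linalg.norm); 
    return np.round(np.array(r[0])/1000,4),np.round(sorted(r[1]),1),round(float(np.arctan2(l[1],l[0])),4)
E
python3 - <<'E'
from h import *
c=cam('top'); P=cloud(c)
z=P[:,:,2]; print('table z',np.nanmedian(z[205:215,300:350]))
v,u=np.mgrid[0:400,0:640]
w=(u>240)&(u<315)&(v>140)&(v<200)
print('maple',fit(P[w&(z>.026)&(z<.04)]))
w=(u>350)&(u<400)&(v>165)&(v<265)
for lo,hi in((.022,.034),(.034,.042),(.042,.06),(.02,.06)):
    q=P[w&(z>lo)&(z<hi)]; print(lo,len(q),fit(q) if len(q) else 0, np.nanmean(q,0))
im=cv2.resize(c['pixels'][160:270,240:400],None,fx=5,fy=5,interpolation=cv2.INTER_CUBIC)
cv2.imwrite('pics/crop.png',im[:,:,::-1])
E
```

```text
table z 0.00017751159570761343
maple (array([0.6223, 0.1577]), array([ 45.5, 130. ]), 1.0846)
0.022 741 (array([ 0.5271, -0.0698]), array([ 64. , 185.4]), 0.0107) [ 0.5652183  -0.0668799   0.02836755]
0.034 1517 (array([ 0.5291, -0.0697]), array([ 64.8, 187. ]), 0.0308) [ 0.50976267 -0.07081482  0.03771189]
0.042 77 (array([ 0.5293, -0.078 ]), array([ 32.5, 183.1]), 0.0529) [ 0.48599756 -0.0723374   0.04482282]
0.02 2337 (array([ 0.5284, -0.0702]), array([ 65. , 188.5]), 0.0226) [ 0.52654451 -0.06961942  0.03496935]
```

View pics/crop.png

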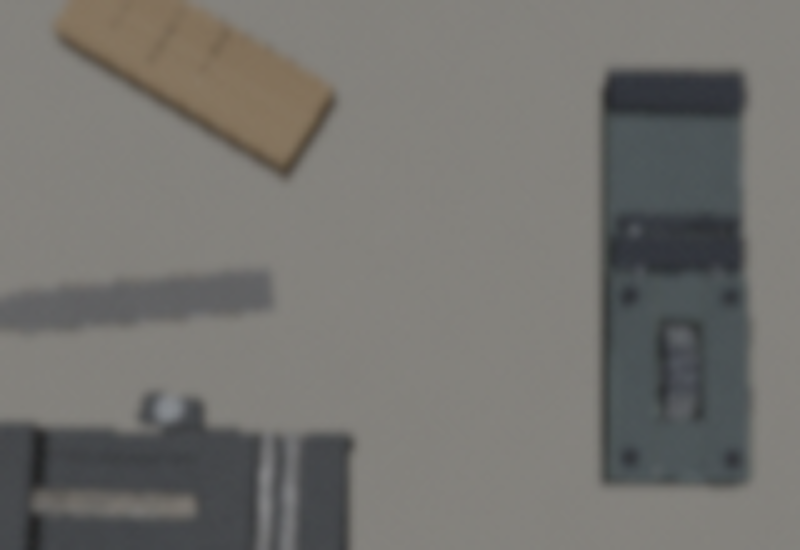

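The crop confirms the layout: fixed jaw at the far end (+x), wheel slot near (680,370) in the crop, fixture yaw about 0.025 rad. Next I turn the tool, then move it over the block.

{"name": "arm_command", "arguments": {
  "commands": [
    [1, 0, 0, 0, 1],
    [1, 0, 0, 0, 1],
    [1, 0, 0, 0, 1],
    [1, 0, 0, 0, 1],
    [1, 0, 0, 0, 1],
    [1, 0, 0, 0, 1],
    [1, 0, 0, 0, 1],
    [1, 0, 0, 0, 1],
    [1, 0, 0, 0, 1],
    [1, 0, 0, 0, 1],
    [1, 0, 0, 0, 1],
    [1, 0, 0, 0, 1]
  ]
}}

```text
clock: 1.65
ee_pos: [0.1337, 0.5589, 0.1991]
tcp_rot: [3.142, 0.001, 1.227]
contact_force: [0.1, -0.1, 0.2]
finger_gap: 0.0851
grasp_force: 0.0
```

{"name": "arm_command", "arguments": {
  "commands": [
    [1, 0, 0, 0, 1],
    [1, -0.2, 0.96, 0, 0.05],
    [1, -0.2, 0.96, 0, 0],
    [1, -0.2, 0.96, 0, 0],
    [1, -0.2, 0.96, 0, 0],
    [1, -0.2, 0.96, 0, 0],
    [1, -0.2, 0.96, 0, 0],
    [1, -0.2, 0.96, 0, 0]
  ]
}}

```text
clock: 2.65
ee_pos: [0.3462, 0.3833, 0.1993]
tcp_rot: [-3.141, 0.0, 1.085]
contact_force: [1.0, 0.2, 0.3]
finger_gap: 0.0856
grasp_force: 0.0
```

{"name": "arm_command", "arguments": {
  "commands": [
    [1, -0.2, 0.96, 0, 0],
    [1, -0.2, 0.96, 0, 0],
    [1, -0.2, 0.96, 0, 0],
    [1, -0.2, 0.96, 0, 0],
    [1, -0.2, 0.96, 0, 0],
    [1, -0.2, 0.96, 0, 0],
    [1, -0.2, 0.96, 0, 0],
    [1, -0.2, 0.96, 0, 0],
    [1, 0, 0, 0, 0],
    [1, 0, 0, 0, 0],
    [1, 0, 0, 0, 0]
  ]
}}

```text
clock: 4.03
ee_pos: [0.5861, 0.1849, 0.1994]
tcp_rot: [-3.141, 0.0, 1.086]
contact_force: [0.4, -0.1, 0.0]
finger_gap: 0.0857
grasp_force: 0.0
```

```bash
cat >> h.py <<'E'
def delta(s,p,yaw=None):
    d=tool_R(s).T@(np.array(p)-s['ee_pos'])/0.04
    t=0 if yaw is None else -np.degrees((yaw-s['tcp_rot'][2]+np.pi)%(2*np.pi)-np.pi)/8
    print('units xyz',np.round(d,3),'turn',np.round(t,3))
E
python3 - <<'E'
from h import *
s=bot.state(); print(s['ee_pos'],s['tcp_rot'],s['clock'])
c=cam('wrist'); save(c,'w1.png'); P=cloud(c); z=P[:,:,2]; print(np.nanmedian(z),np.nanmin(z))
q=P[(z>.026)&(z<.04)&(abs(P[:,:,0]-.622)<.1)&(abs(P[:,:,1]-.158)<.1)]; print(len(q),fit(q),np.nanmean(q,0))
E
```

```text
[0.58608326 0.18494038 0.19935429] [-3.14070467e+00  3.49104877e-04  1.08571364e+00] 4.025
4.818119830335421e-05 -0.800583405768325
5541 (array([0.6224, 0.1572]), array([ 45.2, 130.4]), 1.0603) [0.6242971  0.16115508 0.0313429 ]
```

View pics/w1.png

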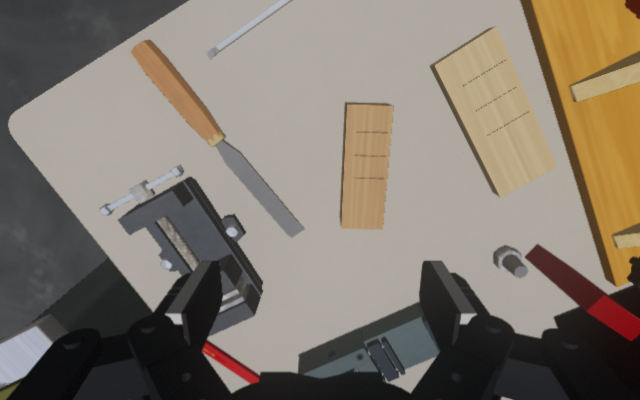

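The wrist view shows the block at about (367,166), almost aligned with the tool x axis. The fingers, at the bottom corners, still have to move onto it.

```bash
python3 - <<'E'
from h import *
s=bot.state(); delta(s,[.6224,.1574,.060],1.0615)
E
```

```text
units xyz [-0.188  1.125  3.487] turn 0.175
```

{"name": "arm_command", "arguments": {
  "commands": [
    [1, -0.09, 0.56, 0.4, 0.175],
    [1, -0.09, 0.56, 0.6, 0],
    [1, 0, 0, 0.7, 0],
    [1, 0, 0, 0.7, 0],
    [1, 0, 0, 0.7, 0],
    [1, 0, 0, 0.38, 0],
    [1, 0, 0, 0, 0],
    [1, 0, 0, 0, 0],
    [1, 0, 0, 0, 0]
  ]
}}

```text
clock: 5.2
ee_pos: [0.6242, 0.1567, 0.0617]
tcp_rot: [3.139, -0.002, 1.06]
contact_force: [0.5, 0.1, -0.3]
finger_gap: 0.0857
grasp_force: 0.0
```

```bash
python3 - <<'E'
from h import *
s=bot.state(); delta(s,[.6224,.1574,.011],1.0615)
c=cam('wrist'); save(c,'w2.png')
P=cloud(c); z=P[:,:,2]
v,u=np.mgrid[0:400,0:640]
q=P[(z>.029)&(z<.036)&(abs(P[:,:,0]-.622)<.1)&(abs(P[:,:,1]-.158)<.1)&(c['pixels'][:,:,0]>c['pixels'][:,:,2]+25.)]; print(len(q),fit(q))
t=(q-s['ee_pos'])@tool_R(s); print(np.nanpercentile(t,[1,50,99],axis=0))
E
```

```text
units xyz [-0.009 -0.05   1.266] turn -0.009
13722 (array([0.6224, 0.1572]), array([ 45.2, 130.6]), 1.061)
[[-0.06325763 -0.02374986  0.02885707]
 [ 0.00906879 -0.00185277  0.03030507]
 [ 0.06409306  0.02015486  0.03189396]]
```

View pics/w2.png

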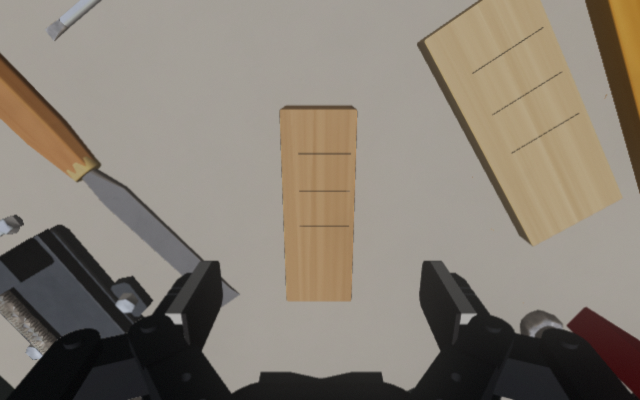

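The block is centred between the open fingers, at about (318,205). I go down and grip.

{"name": "arm_command", "arguments": {
  "commands": [
    [1, 0, -0.05, 0.4, 0],
    [1, 0, 0, 0.4, 0],
    [1, 0, 0, 0.3, 0],
    [1, 0, 0, 0.17, 0],
    [1, 0, 0, 0, 0],
    [0, 0, 0, 0, 0],
    [0, 0, 0, 0, 0],
    [0, 0, 0, 0, 0],
    [0, 0, 0, 0, 0],
    [0, 0, 0, 0, 0],
    [0, 0, 0, 0, 0]
  ]
}}

```text
clock: 6.62
ee_pos: [0.6214, 0.1575, 0.0096]
tcp_rot: [3.141, -0.0, 1.06]
contact_force: [0.6, 0.0, -0.5]
finger_gap: 0.0003
grasp_force: 0.0
```

```bash
python3 - <<'E'
from h import *
s=bot.state(); print(s['finger_gap'],s['grasp_force'],s['ee_pos'])
c=cam('wrist'); save(c,'w3.png')
P=cloud(c); z=P[:,:,2]
q=P[(z>.029)&(z<.036)&(abs(P[:,:,0]-.622)<.12)&(abs(P[:,:,1]-.158)<.12)&(c['pixels'][:,:,0]>c['pixels'][:,:,2]+25.)]; print(len(q),fit(q))
E
```

```text
0.0003092197129923598 0.0 [0.62137026 0.15745641 0.00955963]
14278 (array([0.6226, 0.1574]), array([ 45.3, 130.1]), 1.0606)
```

View pics/w3.png

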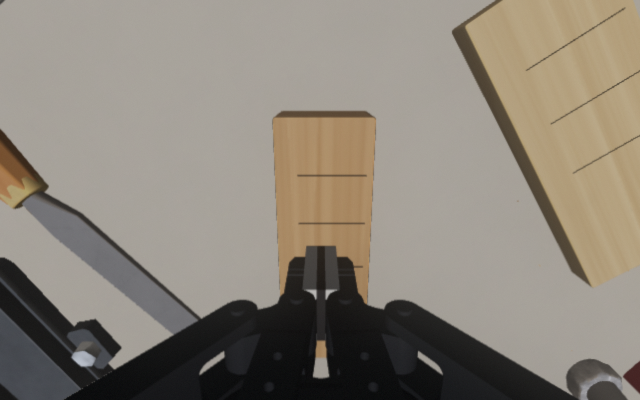

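The fingers shut on nothing and seem to be above the block. I'll check where the fingertips really are.

```bash
python3 - <<'E'
from h import *
s=bot.state()
c=cam('wrist'); P=cloud(c); T=np.array(c['tool_from_camera'])
print(np.round(T,4)); 
for v in (246,250,260,270,280,300,330): 
    print(v,c['depth'][v,[314,320,326]].round(4),((P[v,[314,326]]-s['ee_pos'])@tool_R(s)).round(4).tolist(), P[v,[314,326]].round(4).tolist())
for n in('top','side'):
    c=cam(n); P=cloud(c); print(n)
    p=c['T'][:3,:3].T@(s['ee_pos']-c['T'][:3,3]); u=c['cx']-c['fx']*p[0]/p[2]; v=c['cy']+c['fy']*p[1]/p[2]; print(u,v)
    if n=='side': im=c['pixels'][int(v)-60:int(v)+40,int(u)-70:int(u)+70]; cv2.imwrite('pics/s2.png',cv2.resize(im,None,fx=5,fy=5)[:,:,::-1])
E
```

```text
[[ 6.000e-04  9.487e-01  3.161e-01  8.130e-02]
 [ 1.000e+00 -6.000e-04 -1.000e-04 -3.000e-04]
 [ 1.000e-04  3.161e-01 -9.487e-01 -1.737e-01]
 [ 0.000e+00  0.000e+00  0.000e+00  1.000e+00]]
246 [0.1547 0.1552 0.1553] [[0.0104, -0.0032, -0.0343], [0.0101, 0.0022, -0.0337]] [[0.6236, 0.1681, 0.0438], [0.6282, 0.1653, 0.0432]]
250 [0.1505 0.1496 0.1505] [[0.0107, -0.0031, -0.0386], [0.0107, 0.0021, -0.0386]] [[0.6238, 0.1683, 0.0481], [0.6284, 0.1658, 0.0481]]
260 [0.1419 0.1416 0.1423] [[0.0108, -0.0029, -0.0476], [0.0106, 0.002, -0.0472]] [[0.624, 0.1684, 0.0571], [0.6282, 0.1658, 0.0568]]
270 [0.1348 0.1347 0.1344] [[0.0107, -0.0028, -0.0551], [0.0109, 0.0019, -0.0555]] [[0.6241, 0.1681, 0.0646], [0.6282, 0.1661, 0.065]]
280 [0.128  0.1275 0.1278] [[0.0107, -0.0027, -0.0623], [0.0108, 0.0018, -0.0624]] [[0.6242, 0.1682, 0.0718], [0.6281, 0.1661, 0.0719]]
300 [0.1144 0.1234 0.1235] [[0.0119, -0.0024, -0.0762], [0.0064, 0.0017, -0.0684]] [[0.625, 0.1691, 0.0857], [0.6259, 0.1623, 0.078]]
330 [0.1148 0.1276 0.1171] [[0.0023, -0.0024, -0.079], [0.0007, 0.0016, -0.0771]] [[0.6203, 0.1606, 0.0885], [0.623, 0.1573, 0.0866]]
top
278.6152671712772 173.8585216568624
side
315.059627038909 192.1104913228785
```

View pics/s2.png

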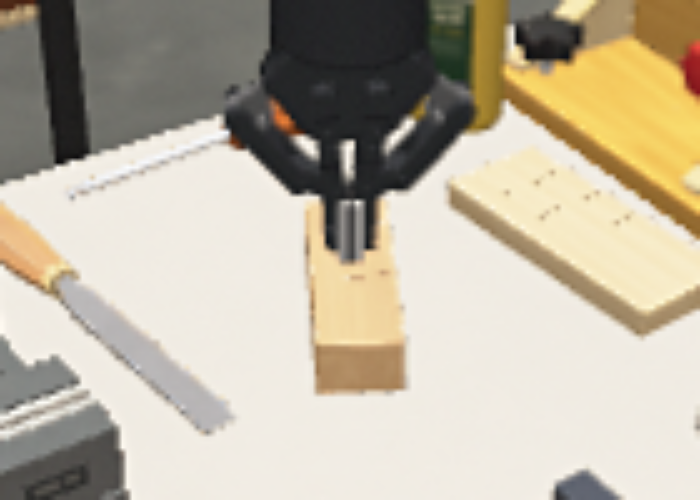

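The fingertips really are about 34 mm short of the reported TCP: depth puts them at z≈0.043 while the TCP reads 0.0096. The side view agrees, showing them above the block at crop (350,262). So my z targets must be 34 mm lower. I reopen and go down by that much.

{"name": "arm_command", "arguments": {
  "commands": [
    [1, 0, 0, 0, 0],
    [1, 0, 0, 0, 0],
    [1, 0, 0, 0, 0],
    [1, 0, 0, 0, 0],
    [1, 0, 0, 0, 0],
    [1, 0, 0.03, 0.2, 0],
    [1, 0, 0, 0.2, 0],
    [1, 0, 0, 0.2, 0],
    [1, 0, 0, 0.2, 0],
    [1, 0, 0, 0, 0],
    [1, 0, 0, 0, 0]
  ]
}}

```text
clock: 8.2
ee_pos: [0.6225, 0.1569, -0.0225]
tcp_rot: [3.142, -0.0, 1.06]
contact_force: [-0.9, 0.2, 0.4]
finger_gap: 0.0851
grasp_force: 0.0
```

{"name": "arm_command", "arguments": {
  "commands": [
    [0, 0, 0, 0, 0],
    [0, 0, 0, 0, 0],
    [0, 0, 0, 0, 0],
    [0, 0, 0, 0, 0],
    [0, 0, 0, 0, 0]
  ]
}}

```text
clock: 8.82
ee_pos: [0.623, 0.157, -0.0219]
tcp_rot: [3.141, -0.001, 1.06]
contact_force: [0.3, -0.9, 4.9]
finger_gap: 0.0438
grasp_force: 63.7
```

```bash
python3 - <<'E'
from h import *
s=bot.state()
c=cam('wrist'); P=cloud(c); v,u=np.mgrid[0:400,0:640]
t=(P-s['ee_pos'])@tool_R(s)
# finger front faces: dark pixels near the tips
m=(c['pixels'].max(2)<90)&(v>200)&(v<330)&(abs(t[:,:,0]-.0107)<.002)&(abs(t[:,:,1])<.045)
q=t[m]; print(len(q)); 
for sg in(-1,1):
    w=q[q[:,1]*sg>0]; print(np.percentile(w,[1,50,99],axis=0).round(4) if len(w) else 0)
print(s['ee_pos'],s['finger_gap'],s['grasp_force'])
E
```

```text
4406
[[ 0.009  -0.0447 -0.0902]
 [ 0.0115 -0.0274 -0.0807]
 [ 0.0126 -0.0214 -0.0406]]
[[ 0.009   0.0209 -0.0902]
 [ 0.0116  0.027  -0.0809]
 [ 0.0126  0.0447 -0.0401]]
[ 0.62300294  0.15698081 -0.02186735] 0.04375809749472339 63.73876690864563
```

The block is gripped (44 mm gap), with the tips about 18 mm above its underside. I lift and turn so the wrist camera can see the fixture beside the block.

{"name": "arm_command", "arguments": {
  "commands": [
    [0, 0, 0, -0.4, 0],
    [0, 0, 0, -0.8, 0],
    [0, 0, 0, -1, 0],
    [0, 0, 0, -1, 0],
    [0, 0, 0, -1, 0.85],
    [0, 0, 0, -1, 0.85],
    [0, 0, 0, -0.35, 0.85],
    [0, 0, 0, 0, 0.85],
    [0, 0, 0, 0, 0.85],
    [0, 0, 0, 0, 0.85],
    [0, 0, 0, 0, 0.85],
    [0, 0, 0, 0, 0.85]
  ]
}}

```text
clock: 10.38
ee_pos: [0.6215, 0.1567, 0.1996]
tcp_rot: [3.142, 0.001, 0.107]
contact_force: [-0.6, -0.2, -1.4]
finger_gap: 0.0437
grasp_force: 63.1
```

{"name": "arm_command", "arguments": {
  "commands": [
    [0, 0, 0, 0, 0.8],
    [0, -0.8, 0.6, 0, 0],
    [0, -0.8, 0.6, 0, 0],
    [0, -0.8, 0.6, 0, 0],
    [0, -0.8, 0.6, 0, 0],
    [0, -0.6, 0.5, 0, 0],
    [0, 0, 0, 0, 0],
    [0, 0, 0, 0, 0],
    [0, 0, 0, 0, 0]
  ]
}}

```text
clock: 11.5
ee_pos: [0.4712, 0.0415, 0.1997]
tcp_rot: [-3.141, -0.001, -0.0]
contact_force: [0.4, 0.5, -1.6]
finger_gap: 0.0435
grasp_force: 63.2
```

```bash
python3 - <<'E'
from h import *
s=bot.state(); print(s['ee_pos'],s['tcp_rot'],s['finger_gap'])
c=cam('wrist'); save(c,'w4.png'); P=cloud(c); z=P[:,:,2]
n=(abs(P[:,:,0]-.53)<.13)&(abs(P[:,:,1]+.07)<.045)
for lo,hi in((.022,.034),(.034,.042),(.042,.06),(.02,.06)):
    q=P[n&(z>lo)&(z<hi)]; print(lo,len(q),fit(q) if len(q) else 0, np.nanmean(q,0))
np.save('P4.npy',P); np.save('I4.npy',c['pixels'])
E
```

```text
[0.47121722 0.04148619 0.19969583] [-3.14135740e+00 -7.67126959e-04 -4.20950768e-04] 0.04350070083911362
0.022 5166 (array([ 0.5269, -0.0694]), array([ 64.8, 185. ]), 0.0085) [ 0.56752591 -0.06585883  0.02755526]
0.034 8300 (array([ 0.5255, -0.0696]), array([ 64.6, 183.9]), 0.0141) [ 0.51379706 -0.06933404  0.03718286]
0.042 370 (array([ 0.4843, -0.0704]), array([15.1, 28.5]), 0.0031) [ 0.48402254 -0.07006618  0.04444805]
0.02 13907 (array([ 0.527 , -0.0694]), array([ 65.1, 186.9]), 0.0114) [ 0.5331066  -0.06790837  0.0337172 ]
```

View pics/w4.png

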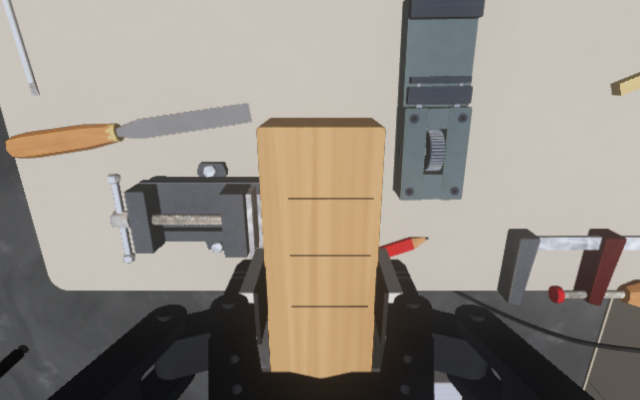

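The wrist view shows the fixture clear of the block: fixed jaw at (443,8), moving jaw at about (440,90) and wheel at (435,150). I'll get the jaw faces and the yaw from the depth data.

```bash
python3 - <<'E'
import numpy as np
P=np.load('P4.npy'); I=np.load('I4.npy').astype(int); z=P[:,:,2]
hi=(z>.0345)&(z<.041)&(abs(P[:,:,1]+.07)<.045)
ex=[];L=[];Rr=[]
for r in range(112,195,2):
    q=P[r][hi[r]]
    if len(q)>20: ex.append(q[:,0].mean());L.append(q[:,1].max());Rr.append(q[:,1].min())
L=np.array(L);Rr=np.array(Rr)
print(np.polyfit(ex,L,1),np.polyfit(ex,Rr,1),np.mean(L),np.mean(Rr),np.mean(ex))
# jaw rims along columns
for cidx in (425,440,455):
    print('col',cidx)
    for r in list(range(0,26,2))+list(range(70,112,2)): print(r,P[r,cidx].round(4).tolist(),I[r,cidx].tolist(),end=' | ')
    print()
E
```

```text
[ 0.01543649 -0.04630036] [ 0.00933135 -0.10610153] -0.038853162982622834 -0.10159970442561066 0.4824408644955716
col 425
0 [0.6167, -0.0482, 0.0379] [73, 77, 87] | 2 [0.6151, -0.0484, 0.0378] [73, 77, 85] | 4 [0.6137, -0.0486, 0.0375] [74, 78, 88] | 6 [0.6119, -0.0484, 0.0388] [73, 78, 88] | 8 [0.6106, -0.0489, 0.0375] [72, 77, 87] | 10 [0.609, -0.049, 0.0376] [73, 77, 87] | 12 [0.6076, -0.0495, 0.0363] [72, 75, 85] | 14 [0.6055, -0.0488, 0.0396] [74, 78, 87] | 16 [0.6044, -0.0496, 0.0369] [72, 74, 78] | 18 [0.6034, -0.0508, 0.0331] [55, 57, 58] | 20 [0.6027, -0.0526, 0.0271] [106, 119, 124] | 22 [0.6009, -0.0525, 0.0279] [109, 122, 128] | 24 [0.5993, -0.0528, 0.0274] [109, 122, 128] | 70 [0.5601, -0.0566, 0.027] [107, 120, 126] | 72 [0.5583, -0.0567, 0.0275] [106, 120, 126] | 74 [0.5565, -0.0569, 0.0271] [107, 121, 127] | 76 [0.5547, -0.057, 0.0274] [99, 110, 117] | 78 [0.5529, -0.0546, 0.0366] [75, 78, 88] | 80 [0.5512, -0.0545, 0.0373] [73, 77, 87] | 82 [0.5494, -0.0547, 0.0371] [75, 79, 87] | 84 [0.5476, -0.0572, 0.0293] [106, 118, 123] | 86 [0.5457, -0.0576, 0.0282] [96, 106, 1
[... 2886 characters left out ...]
, 0.0378] [76, 79, 89] | 82 [0.5494, -0.0827, 0.0365] [77, 83, 89] | 84 [0.5475, -0.0867, 0.0262] [105, 117, 123] | 86 [0.5458, -0.0858, 0.0292] [79, 84, 91] | 88 [0.5442, -0.0828, 0.038] [74, 78, 89] | 90 [0.5423, -0.0837, 0.0361] [73, 77, 87] | 92 [0.5406, -0.0832, 0.038] [75, 80, 89] | 94 [0.5388, -0.0837, 0.0373] [76, 79, 88] | 96 [0.537, -0.0839, 0.0373] [75, 80, 90] | 98 [0.5352, -0.084, 0.0376] [76, 81, 90] | 100 [0.5335, -0.0836, 0.0392] [75, 80, 89] | 102 [0.5316, -0.0845, 0.0375] [75, 78, 87] | 104 [0.5296, -0.0859, 0.0343] [113, 119, 127] | 106 [0.5277, -0.0862, 0.0342] [138, 144, 155] | 108 [0.526, -0.0858, 0.0357] [105, 118, 118] | 110 [0.5242, -0.0857, 0.0366] [104, 116, 121] |
```

{"name": "arm_command", "arguments": {
  "commands": [
    [0, 0, 0, 0, -0.945],
    [0, 0, 0, 0, -0.945],
    [0, 0, 0, 0, -0.945],
    [0, 0, 0, 0, -0.945],
    [0, 0, 0, 0, -0.945],
    [0, 0, 0, 0, -0.945],
    [0, 0, 0, 0, -0.945],
    [0, 0, 0, 0, -0.945],
    [0, 0, 0, 0, -0.945],
    [0, 0, 0, 0, -0.945],
    [0, 0, 0, 0, -0.945],
    [0, 0, 0, 0, -0.945]
  ]
}}

```text
clock: 13.05
ee_pos: [0.4708, 0.0415, 0.1993]
tcp_rot: [-3.141, -0.0, 1.588]
contact_force: [0.5, -0.5, -0.3]
finger_gap: 0.0434
grasp_force: 63.1
```

{"name": "arm_command", "arguments": {
  "commands": [
    [0, -0.69, 0.67, 0, 0],
    [0, -0.69, 0.67, 0, 0],
    [0, -0.69, 0.67, 0, 0],
    [0, -0.69, 0.67, 0.5, 0],
    [0, 0, 0, 0.8, 0],
    [0, 0, 0, 0.8, 0],
    [0, 0, 0, 0.8, 0],
    [0, 0, 0, 0.7, 0],
    [0, 0, 0, 0.4, 0],
    [0, 0, 0, 0, 0],
    [0, 0, 0, 0, 0],
    [0, 0, 0, 0, 0]
  ]
}}

```text
clock: 14.55
ee_pos: [0.5799, -0.0683, 0.0408]
tcp_rot: [3.139, 0.001, 1.583]
contact_force: [0.1, 0.0, -0.7]
finger_gap: 0.0439
grasp_force: 63.1
```

```bash
python3 - <<'E'
from h import *
s=bot.state(); print(s['ee_pos'],s['tcp_rot'],s['contact_force']); delta(s,[.579,-.069,.0065],1.583)
E
```

```text
[ 0.57992126 -0.06829858  0.04080588] [3.13902781e+00 5.29014095e-04 1.58250478e+00] [ 0.13822604  0.01673592 -0.66787365]
units xyz [-0.017 -0.025  0.858] turn -0.004
```

{"name": "arm_command", "arguments": {
  "commands": [
    [0, -0.01, -0.01, 0.2, 0],
    [0, 0, 0, 0.2, 0],
    [0, 0, 0, 0.1, 0],
    [0, 0, 0, 0, 0],
    [0, 0, 0, 0, 0],
    [0, 0, 0, 0, 0]
  ]
}}

```text
clock: 15.3
ee_pos: [0.5786, -0.0686, 0.0197]
tcp_rot: [3.141, 0.0, 1.582]
contact_force: [-0.1, 0.1, -1.6]
finger_gap: 0.044
grasp_force: 63.1
```

```bash
python3 - <<'E'
from h import *
L=[]
for i in range(4):
    s=bot.state(); c=cam('side') ; L.append(s['ee_pos'])
print(np.round(L,4)); delta(bot.state(),[.579,-.069,.0065],1.583)
im=cv2.resize(c['pixels'][190:300,270:410],None,fx=5,fy=5,interpolation=cv2.INTER_CUBIC); cv2.imwrite('pics/s3.png',im[:,:,::-1])
# block top from top camera and jaws from the side
c=cam('top'); P=cloud(c); px=c['pixels'].astype(int)
m=(px[:,:,0]>px[:,:,2]+25)&(abs(P[:,:,0]-.58)<.06)&(abs(P[:,:,1]+.07)<.1)&(P[:,:,2]>.06)&(P[:,:,2]<.085)
q=P[m]; print(len(q),fit(q),q[:,2].mean())
E
```

```text
[[ 0.5786 -0.0686  0.0197]
 [ 0.5786 -0.0686  0.0197]
 [ 0.5785 -0.0686  0.0197]
 [ 0.5785 -0.0685  0.0197]]
units xyz [-0.012  0.013  0.329] turn -0.004
302 (array([ 0.5795, -0.0681]), array([ 43.7, 128.4]), -1.5282) 0.07300503108963079
```

View pics/s3.png

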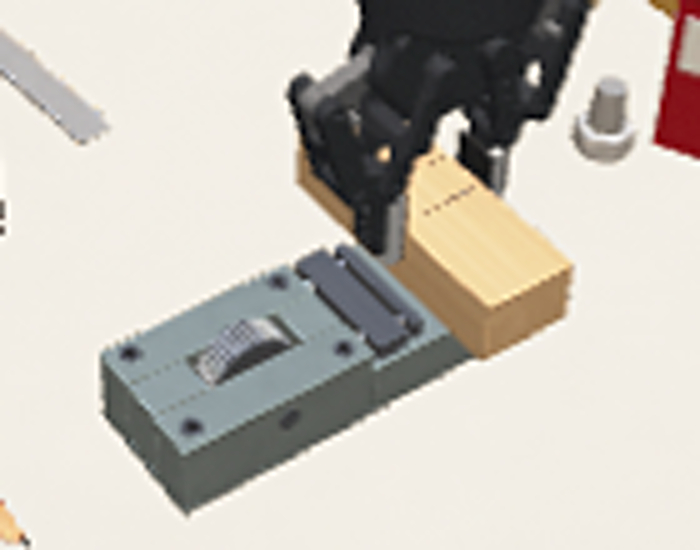

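The side view shows the block level above the bed and lined up with the jaws; the top camera puts its centre at (0.5795, -0.068). I lower it slowly.

{"name": "arm_command", "arguments": {
  "commands": [
    [0, -0.01, 0.015, 0.06, 0],
    [0, 0, 0, 0.06, 0],
    [0, 0, 0, 0.06, 0],
    [0, 0, 0, 0.06, 0],
    [0, 0, 0, 0.04, 0],
    [0, 0, 0, 0.02, 0],
    [0, 0, 0, 0, 0],
    [0, 0, 0, 0, 0]
  ]
}}

```text
clock: 16.55
ee_pos: [0.579, -0.069, 0.0076]
tcp_rot: [3.141, 0.0, 1.582]
contact_force: [-1.3, -0.1, -1.3]
finger_gap: 0.044
grasp_force: 63.1
```

{"name": "arm_command", "arguments": {
  "commands": [
    [0, 0, 0, 0.015, 0],
    [0, 0, 0, 0.015, 0],
    [0, 0, 0, 0, 0],
    [0, 0, 0, 0, 0]
  ]
}}

```text
clock: 17.05
ee_pos: [0.579, -0.0689, 0.0063]
tcp_rot: [3.142, 0.0, 1.582]
contact_force: [-0.5, -0.4, -1.0]
finger_gap: 0.044
grasp_force: 63.1
```

{"name": "arm_command", "arguments": {
  "commands": [
    [0, 0, 0, 0.015, 0],
    [0, 0, 0, 0.015, 0],
    [0, 0, 0, 0, 0],
    [0, 0, 0, 0, 0]
  ]
}}

```text
clock: 17.55
ee_pos: [0.579, -0.0689, 0.0061]
tcp_rot: [3.141, 0.0, 1.582]
contact_force: [-3.2, 0.8, 6.5]
finger_gap: 0.044
grasp_force: 64.1
```

It's on the bed (6.5 N of contact). I release it and go up.

{"name": "arm_command", "arguments": {
  "commands": [
    [1, 0, 0, 0, 0],
    [1, 0, 0, 0, 0],
    [1, 0, 0, 0, 0],
    [1, 0, 0, 0, 0],
    [1, 0, 0, 0, 0],
    [1, 0, 0, -0.4, 0],
    [1, 0, 0, -0.8, 0],
    [1, 0, 0, -0.8, 0],
    [1, 0, 0, -0.8, 0],
    [1, 0, 0, 0, 0]
  ]
}}

```text
clock: 18.8
ee_pos: [0.5817, -0.0694, 0.1212]
tcp_rot: [3.134, 0.002, 1.582]
contact_force: [0.3, -0.2, -0.9]
finger_gap: 0.0852
grasp_force: 0.0
```

{"name": "arm_command", "arguments": {
  "commands": [
    [0, 0, -0.8, 0, 0.94],
    [0, 0, 0, 0, 0.94],
    [0, 0, 0, 0, 0.94],
    [0, 0, 0, 0, 0.94],
    [0, 0, 0, 0, 0.94],
    [0, 0, 0, 0, 0.94],
    [0, 0, 0, 0, 0.94],
    [0, 0, 0, 0, 0.94],
    [0, 0, 0, 0, 0.94],
    [0, 0, 0, 0, 0.94],
    [0, 0, 0, 0, 0.94],
    [0, 0, 0, 0, 0.91]
  ]
}}

```text
clock: 20.3
ee_pos: [0.5462, -0.0691, 0.1165]
tcp_rot: [-3.141, 0.001, 0.007]
contact_force: [0.4, -0.7, 0.3]
finger_gap: -0.0002
grasp_force: 0.0
```

{"name": "arm_command", "arguments": {
  "commands": [
    [0, -0.6, 0, 0, 0],
    [0, -0.6, 0, 0, 0],
    [0, 0, 0, 0, 0],
    [0, 0, 0, 0, 0]
  ]
}}

```text
clock: 20.8
ee_pos: [0.4999, -0.07, 0.1172]
tcp_rot: [3.141, -0.001, 0.011]
contact_force: [-0.2, -0.2, -0.1]
finger_gap: -0.0001
grasp_force: 0.0
```

```bash
python3 - <<'E'
from h import *
s=bot.state(); print(s['ee_pos'],s['tcp_rot'],s['contact_force'],s['clock'])
for n in ('wrist','top'):
    c=cam(n); P=cloud(c); px=c['pixels'].astype(int)
    m=(px[:,:,0]>px[:,:,2]+25)&(abs(P[:,:,0]-.58)<.06)&(abs(P[:,:,1]+.07)<.1)&(P[:,:,2]>.054)&(P[:,:,2]<.07)
    q=P[m]; print(n,len(q),fit(q),q[:,2].mean())
    if n=='wrist':
        save(c,'w5.png'); t=(P-s['ee_pos'])@tool_R(s)
        m=(P[:,:,2]>.0405)&(P[:,:,2]<.05)&(abs(P[:,:,0]-.484)<.03)&(abs(P[:,:,1]+.07)<.02); q=P[m]; print('wheel',len(q),q.mean(0),q.min(0),q.max(0))
        print([((P[r,[314,326]]-s['ee_pos'])@tool_R(s)).round(4).tolist() for r in (242,244,246,248,250)])
        print([t[r,320].round(4).tolist() for r in (242,246,250)])
delta(bot.state(),[.474,-.0702,.03],.012)
E
```

```text
[ 0.4999119  -0.06998536  0.11720426] [ 3.14141958e+00 -1.21323475e-03  1.14807103e-02] [-0.22450869 -0.20266487 -0.05480094] 20.8
wrist 15013 (array([ 0.5785, -0.0682]), array([ 44.6, 130.5]), -1.5589) 0.05936693133576614
wheel 632 [ 0.48478623 -0.07070602  0.04403036] [ 0.46952824 -0.07823003  0.0405055 ] [ 0.49883801 -0.06340835  0.04728774]
[[[-0.0442, -0.0054, 0.0798], [-0.0448, 0.0043, 0.0809]], [[-0.0463, -0.0054, 0.0805], [-0.0468, 0.0043, 0.0814]], [[0.0099, -0.003, -0.0338], [0.0107, 0.0023, -0.0354]], [[0.0105, -0.003, -0.0369], [0.0106, 0.0023, -0.0371]], [[0.0101, -0.003, -0.038], [0.0106, 0.0023, -0.0388]]]
[[-0.045, -0.0006, 0.0814], [0.0103, -0.0003, -0.0344], [0.0105, -0.0003, -0.0387]]
top 566 (array([ 0.5791, -0.0372]), array([44.7, 67.5]), -1.5572) 0.05987047284220942
units xyz [-0.66  -0.004  2.18 ] turn -0.002
```

View pics/w5.png

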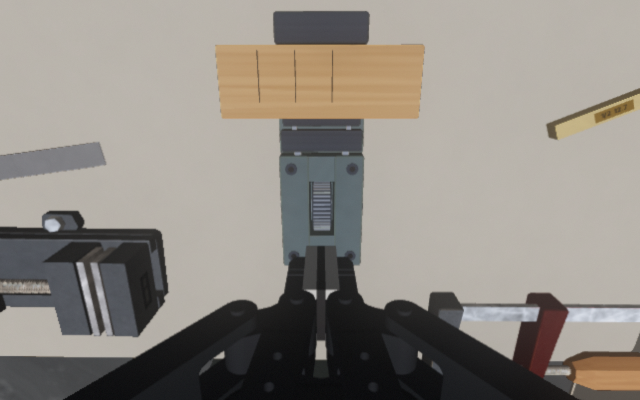

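The block lies flat between the jaws (centre 0.5785, -0.068, top z≈0.059), and the wheel is at (321,205), aligned with the tool. I go to just behind the wheel's top and come down.

{"name": "arm_command", "arguments": {
  "commands": [
    [0, -0.62, 0, 0.5, 0],
    [0, 0, 0.01, 0.7, 0],
    [0, 0, 0, 0.6, 0],
    [0, 0, 0, 0.4, 0],
    [0, 0, 0, 0.18, 0],
    [0, 0, 0, 0, 0],
    [0, 0, 0, 0, 0],
    [0, 0, 0, 0, 0]
  ]
}}

```text
clock: 21.9
ee_pos: [0.4749, -0.0707, 0.0226]
tcp_rot: [3.141, -0.002, 0.012]
contact_force: [0.6, 0.3, 0.6]
finger_gap: 0.0002
grasp_force: 0.0
```

{"name": "arm_command", "arguments": {
  "commands": [
    [0, 0, 0, 0.02, 0],
    [0, 0, 0, 0.02, 0],
    [0, 0, 0, 0.02, 0],
    [0, 0, 0, 0.02, 0],
    [0, 0, 0, 0.02, 0],
    [0, 0, 0, 0.02, 0],
    [0, 0, 0, 0, 0]
  ]
}}

```text
clock: 22.78
ee_pos: [0.4741, -0.0705, 0.017]
tcp_rot: [-3.142, 0.0, 0.012]
contact_force: [-0.0, 0.1, 0.0]
finger_gap: -0.0001
grasp_force: 0.0
```

{"name": "arm_command", "arguments": {
  "commands": [
    [0, 0, 0, 0.0125, 0],
    [0, 0, 0, 0.0125, 0],
    [0, 0, 0, 0.0125, 0],
    [0, 0, 0, 0.0125, 0],
    [0, 0, 0, 0, 0]
  ]
}}

```text
clock: 23.4
ee_pos: [0.4741, -0.0705, 0.0151]
tcp_rot: [-3.142, 0.0, 0.012]
contact_force: [-0.5, 0.1, -0.1]
finger_gap: -0.0
grasp_force: 0.0
```

{"name": "arm_command", "arguments": {
  "commands": [
    [0, 0, 0, 0.0125, 0],
    [0, 0, 0, 0, 0]
  ]
}}

```text
clock: 23.65
ee_pos: [0.4741, -0.0705, 0.0146]
tcp_rot: [-3.142, 0.0, 0.012]
contact_force: [-0.6, -0.4, -0.2]
finger_gap: 0.0001
grasp_force: 0.0
```

{"name": "arm_command", "arguments": {
  "commands": [
    [0, 0, 0, 0.0125, 0],
    [0, 0, 0, 0, 0]
  ]
}}

```text
clock: 23.9
ee_pos: [0.4742, -0.0706, 0.0141]
tcp_rot: [3.142, -0.0, 0.012]
contact_force: [-0.1, -0.1, -0.4]
finger_gap: 0.0001
grasp_force: 0.2
```

{"name": "arm_command", "arguments": {
  "commands": [
    [0, 0, 0, 0.0125, 0],
    [0, 0, 0, 0, 0]
  ]
}}

```text
clock: 24.15
ee_pos: [0.4743, -0.0706, 0.014]
tcp_rot: [3.141, -0.0, 0.012]
contact_force: [-1.5, 0.2, 4.0]
finger_gap: -0.0002
grasp_force: 2.2
```

{"name": "arm_command", "arguments": {
  "commands": [
    [0, 0, 0, 0.006, 0],
    [0, 0, 0, 0, 0],
    [0, 0, 0, 0, 0]
  ]
}}

```text
clock: 24.52
ee_pos: [0.4743, -0.0706, 0.0138]
tcp_rot: [3.141, -0.0, 0.012]
contact_force: [-1.6, -0.4, 7.1]
finger_gap: 0.0001
grasp_force: 3.4
```

{"name": "arm_command", "arguments": {
  "commands": [
    [0, 0.04, 0, 0.001, 0],
    [0, 0.04, 0, 0, 0],
    [0, 0.04, 0, 0, 0],
    [0, 0.04, 0, 0, 0]
  ]
}}

```text
clock: 25.02
ee_pos: [0.4808, -0.0705, 0.0141]
tcp_rot: [3.141, -0.001, 0.012]
contact_force: [-2.0, 0.3, 9.4]
finger_gap: -0.0003
grasp_force: 4.4
```

{"name": "arm_command", "arguments": {
  "commands": [
    [0, 0.04, 0, -0.001, 0],
    [0, 0.04, 0, 0, 0],
    [0, 0.04, 0, 0, 0],
    [0, 0.04, 0, 0, 0],
    [0, 0.04, 0, 0, 0]
  ]
}}

```text
clock: 25.65
ee_pos: [0.4886, -0.0704, 0.0141]
tcp_rot: [3.142, -0.0, 0.012]
contact_force: [-2.7, -0.0, 8.3]
finger_gap: 0.0001
grasp_force: 4.4
```

{"name": "arm_command", "arguments": {
  "commands": [
    [0, 0.04, 0, 0, 0],
    [0, 0.04, 0, 0, 0],
    [0, 0, 0, -0.2, 0],
    [0, -0.45, 0, -0.2, 0],
    [0, 0, 0, 0, 0],
    [0, 0, 0, 0, 0],
    [0, 0, 0, 0, 0]
  ]
}}

```text
clock: 26.52
ee_pos: [0.474, -0.0706, 0.0293]
tcp_rot: [3.142, -0.0, 0.012]
contact_force: [-1.2, 0.6, -0.0]
finger_gap: 0.0002
grasp_force: 0.0
```

```bash
cat > jaw.py <<'E'
from h import *
s=bot.state(); print(s['ee_pos'],s['contact_force'],s['clock'])
c=cam('wrist'); P=cloud(c); px=c['pixels'].astype(int)
np.save('P5.npy',P)
m=(px[:,:,0]>px[:,:,2]+25)&(abs(P[:,:,0]-.58)<.06)&(abs(P[:,:,1]+.07)<.1)&(P[:,:,2]>.054)&(P[:,:,2]<.07)
q=P[m]; print(fit(q))
for y in (-.055,-.085):   # x extents of the jaw bar top from colour, on a line at constant y
    m=(abs(P[:,:,1]-y)<.002)&(P[:,:,0]>.515)&(P[:,:,0]<.56)
    g=px.sum(2)[m]; x=P[m][:,0]; zz=P[m][:,2]
    b=np.digitize(x,np.arange(.515,.561,.0015)); print([(round((.515+.0015*(k-.5))*1000,1),int(g[b==k].mean()),round(zz[b==k].mean()*1000)) for k in np.unique(b)])
E
python3 jaw.py
```

```text
[ 0.47399698 -0.07062398  0.02929263] [-1.22495693  0.63642079 -0.03551239] 26.525
(array([ 0.57  , -0.0683]), array([ 25.8, 130.3]), -1.5586)
[(np.float64(515.8), 307, 37), (np.float64(517.2), 305, 37), (np.float64(518.8), 304, 37), (np.float64(520.2), 305, 37), (np.float64(521.8), 306, 37), (np.float64(523.2), 308, 38), (np.float64(524.8), 307, 37), (np.float64(526.2), 248, 33), (np.float64(527.8), 356, 30), (np.float64(529.2), 363, 31), (np.float64(530.8), 376, 32), (np.float64(532.2), 255, 36), (np.float64(533.8), 210, 37), (np.float64(535.2), 217, 37), (np.float64(536.8), 219, 37), (np.float64(538.2), 215, 37), (np.float64(539.8), 214, 37), (np.float64(541.2), 217, 37), (np.float64(542.8), 218, 37), (np.float64(544.2), 214, 37), (np.float64(545.8), 214, 37), (np.float64(547.2), 209, 36), (np.float64(548.8), 308, 27), (np.float64(550.2), 310, 27), (np.float64(551.8), 215, 37), (np.float64(553.2), 218, 38), (np.float64(554.8), 222, 37), (np.float64(556.2), 213, 42), (np.float64(557.8), 423, 59), (np.float64(559.2), 449, 59)]
[(np.float64(515.8), 303, 37), (np.float64(517.2), 304, 37), (np.float64(518.8), 305, 37), (np.float64(520.2), 304, 37), (np.float64(521.8), 303, 37), (np.float64(523.2), 301, 38), (np.float64(524.8), 301, 37), (np.float64(526.2), 231, 34), (np.float64(527.8), 323, 30), (np.float64(529.2), 358, 31), (np.float64(530.8), 350, 30), (np.float64(532.2), 326, 35), (np.float64(533.8), 210, 37), (np.float64(535.2), 211, 37), (np.float64(536.8), 214, 37), (np.float64(538.2), 212, 37), (np.float64(539.8), 209, 37), (np.float64(541.2), 211, 37), (np.float64(542.8), 212, 37), (np.float64(544.2), 212, 37), (np.float64(545.8), 208, 37), (np.float64(547.2), 216, 37), (np.float64(548.8), 252, 31), (np.float64(550.2), 320, 27), (np.float64(551.8), 217, 37), (np.float64(553.2), 215, 37), (np.float64(554.8), 221, 37), (np.float64(556.2), 218, 37), (np.float64(557.8), 327, 54), (np.float64(559.2), 450, 59)]
```

The pad face moved from about 0.5545 to 0.5573, so the stroke drove the jaw without slip, with about 1.5–2 mm left. Second stroke.

{"name": "arm_command", "arguments": {
  "commands": [
    [0, 0, 0, 0.2, 0],
    [0, 0, 0, 0.1, 0],
    [0, 0, 0, 0.06, 0],
    [0, 0, 0, 0.02, 0],
    [0, 0, 0, 0, 0],
    [0, 0, 0, 0, 0]
  ]
}}

```text
clock: 27.32
ee_pos: [0.474, -0.0706, 0.0142]
tcp_rot: [3.141, -0.0, 0.012]
contact_force: [0.3, 0.0, 0.5]
finger_gap: -0.0001
grasp_force: 0.0
```

{"name": "arm_command", "arguments": {
  "commands": [
    [0, 0, 0, 0.008, 0],
    [0, 0, 0, 0.007, 0],
    [0, 0, 0, 0, 0],
    [0, 0, 0, 0, 0]
  ]
}}

```text
clock: 27.82
ee_pos: [0.4741, -0.0706, 0.0139]
tcp_rot: [3.141, -0.001, 0.012]
contact_force: [0.1, -0.7, 5.4]
finger_gap: 0.0003
grasp_force: 2.7
```

{"name": "arm_command", "arguments": {
  "commands": [
    [0, 0.04, 0, 0.004, 0],
    [0, 0.04, 0, 0, 0],
    [0, 0.04, 0, 0, 0],
    [0, 0.03, 0, 0, 0],
    [0, 0, 0, 0, 0]
  ]
}}

```text
clock: 28.45
ee_pos: [0.4801, -0.0705, 0.0141]
tcp_rot: [3.141, -0.001, 0.012]
contact_force: [-1.7, 0.5, 9.0]
finger_gap: 0.0002
grasp_force: 4.5
```

{"name": "arm_command", "arguments": {
  "commands": [
    [0, 0.025, 0, 0, 0],
    [0, 0.025, 0, 0, 0],
    [0, 0, 0, 0, 0]
  ]
}}

```text
clock: 28.82
ee_pos: [0.4821, -0.0705, 0.0141]
tcp_rot: [3.141, -0.001, 0.012]
contact_force: [-1.5, 0.1, 9.1]
finger_gap: -0.0002
grasp_force: 4.5
```

{"name": "arm_command", "arguments": {
  "commands": [
    [0, 0.025, 0, 0, 0],
    [0, 0.025, 0, 0, 0],
    [0, 0, 0, 0, 0]
  ]
}}

```text
clock: 29.2
ee_pos: [0.4841, -0.0705, 0.0141]
tcp_rot: [3.141, -0.001, 0.012]
contact_force: [-2.0, 0.5, 9.4]
finger_gap: 0.0004
grasp_force: 4.6
```

{"name": "arm_command", "arguments": {
  "commands": [
    [0, 0.025, 0, 0, 0],
    [0, 0.025, 0, 0, 0],
    [0, 0, 0, 0, 0]
  ]
}}

```text
clock: 29.58
ee_pos: [0.4858, -0.0704, 0.014]
tcp_rot: [3.141, -0.0, 0.012]
contact_force: [-2.8, 0.8, 10.5]
finger_gap: -0.0002
grasp_force: 4.8
```

```bash
cat > avg.py <<'E'
from h import *
L=[]
for i in range(6): L.append(bot.state()['contact_force']); bot.camera('side')
print(np.mean(L,0).round(2),np.std(L,0).round(2),bot.state()['ee_pos'].round(5))
E
python3 avg.py
```

```text
[-2.2   0.15  9.85] [0.44 0.36 0.32] [ 0.48576 -0.07044  0.01404]
```

{"name": "arm_command", "arguments": {
  "commands": [
    [0, 0.02, 0, -0.001, 0],
    [0, 0.02, 0, 0, 0],
    [0, 0, 0, 0, 0]
  ]
}}

```text
clock: 30.25
ee_pos: [0.4871, -0.0704, 0.0141]
tcp_rot: [3.141, 0.0, 0.012]
contact_force: [-2.4, -0.0, 9.7]
finger_gap: -0.0001
grasp_force: 4.9
```

```bash
python3 avg.py
```

```text
[-2.41 -0.45  9.62] [0.32 0.41 0.27] [ 0.48704 -0.07042  0.01405]
```

{"name": "arm_command", "arguments": {
  "commands": [
    [0, 0.025, 0, 0, 0],
    [0, 0.025, 0, 0, 0],
    [0, 0, 0, 0, 0]
  ]
}}

```text
clock: 30.92
ee_pos: [0.4888, -0.0704, 0.014]
tcp_rot: [3.141, 0.001, 0.012]
contact_force: [-2.6, -0.2, 10.2]
finger_gap: 0.0001
grasp_force: 5.1
```

```bash
python3 avg.py
```

```text
[-2.68 -0.1  10.04] [0.28 0.75 0.29] [ 0.48883 -0.07039  0.01404]
```

{"name": "arm_command", "arguments": {
  "commands": [
    [0, 0.025, 0, 0, 0],
    [0, 0, 0, 0, 0],
    [0, 0, 0, -0.1, 0],
    [0, 0, 0, -0.4, 0],
    [0, -0.4, 0, -0.8, 0],
    [0, 0, 0, -0.8, 0],
    [0, 0, 0, 0, 0],
    [0, 0, 0, 0, 0]
  ]
}}

```text
clock: 32.22
ee_pos: [0.474, -0.0704, 0.0969]
tcp_rot: [-3.141, 0.001, 0.012]
contact_force: [0.7, 0.5, -0.1]
finger_gap: 0.0
grasp_force: 0.0
```

```bash
sed -i 's/^q=P\[m\]; print(fit(q))/q=P[m]; print(fit(q)); save(c,"w6.png")/' jaw.py; python3 jaw.py
```

```text
[ 0.47396076 -0.07041672  0.0969283 ] [ 0.69568     0.50464068 -0.07529884] 32.225
(array([ 0.5772, -0.0681]), array([ 37.2, 130.7]), -1.5571)
[(np.float64(515.8), 314, 37), (np.float64(517.2), 313, 37), (np.float64(518.8), 311, 37), (np.float64(520.2), 313, 37), (np.float64(521.8), 314, 37), (np.float64(523.2), 315, 37), (np.float64(524.8), 315, 37), (np.float64(526.2), 264, 33), (np.float64(527.8), 353, 30), (np.float64(529.2), 376, 30), (np.float64(530.8), 371, 30), (np.float64(532.2), 373, 30), (np.float64(533.8), 351, 32), (np.float64(535.2), 243, 37), (np.float64(536.8), 222, 37), (np.float64(538.2), 228, 37), (np.float64(539.8), 226, 37), (np.float64(541.2), 221, 37), (np.float64(542.8), 223, 37), (np.float64(544.2), 225, 38), (np.float64(545.8), 227, 37), (np.float64(547.2), 221, 37), (np.float64(548.8), 223, 37), (np.float64(550.2), 253, 32), (np.float64(551.8), 316, 28), (np.float64(553.2), 230, 38), (np.float64(554.8), 224, 37), (np.float64(556.2), 228, 37), (np.float64(557.8), 225, 44), (np.float64(559.2), 414, 59)]
[(np.float64(515.8), 312, 37), (np.float64(517.2), 313, 38), (np.float64(518.8), 313, 37), (np.float64(520.2), 312, 37), (np.float64(521.8), 310, 37), (np.float64(523.2), 309, 38), (np.float64(524.8), 308, 37), (np.float64(526.2), 252, 34), (np.float64(527.8), 338, 30), (np.float64(529.2), 360, 30), (np.float64(530.8), 383, 31), (np.float64(532.2), 360, 30), (np.float64(533.8), 379, 32), (np.float64(535.2), 250, 37), (np.float64(536.8), 217, 37), (np.float64(538.2), 223, 37), (np.float64(539.8), 224, 37), (np.float64(541.2), 219, 37), (np.float64(542.8), 220, 38), (np.float64(544.2), 221, 38), (np.float64(545.8), 222, 37), (np.float64(547.2), 215, 37), (np.float64(548.8), 221, 37), (np.float64(550.2), 221, 36), (np.float64(551.8), 308, 27), (np.float64(553.2), 238, 37), (np.float64(554.8), 219, 37), (np.float64(556.2), 223, 37), (np.float64(557.8), 222, 37), (np.float64(559.2), 329, 54)]
```

The block is against the fixed jaw with its centre at x≈0.581. The pad gap has shrunk by about 0.8 mm, and the rim force gave about 2.7–2.9 N, so both point to roughly 8–10 N of squeeze. The arm is clear, so I hand in.

```bash
python3 -c "
from cell import bot
print(bot.job_done())"
```

```text
the job is handed in; nothing more can be done
None
```

The maple offcut is clamped flat and central in the fixture at an estimated 8–10 N (from rim force and pad compression), the arm is clear, and the job was handed in at about 32 s; hand-in returned no verdict.

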